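# Swap the two aluminium sections in the bench rack

## Robot

A 7-joint arm with a two-finger parallel gripper is mounted at the origin on the work surface. World frame = base frame: x ahead of the robot, y to its left, z up, the work surface at z = 0. Lengths are in m, angles in rad, forces in N, time in s.
With the tool pointing down it reaches from about 0.425 to 0.825 m from the base axis. Payload 3.6 kg.
Tool frame: the origin (TCP) lies where the fingers leave the gripper's body, on its centre line; the fingertips stand 73 mm ahead of it and the grasp point (between the pads) lies 54 mm ahead of it; z points along the fingers, y is the line along which they close (so a half turn about z gives the same grasp; the last joint's range is limited). The gripper opens to 85 mm and grips with 20 to 120 N. Pads are 22 mm wide; open, the fingers measure 114 mm over their backs; the gripper's body (76 mm by 85 mm) begins 54 mm behind the grasp point. The pads swing forward as they close: fully open they stand 13 mm farther back than shut.
Start: joints at [1.175, 0.615, -0.013, 1.423, 0.008, 1.103, -0.04], TCP at [0.235, -0.606, 0.304] pointing down, gripper open.
Joint ranges: [-3.12, 3.12], [-0.3, 2.06], [-1.34, 1.32], [0.26, 2.42], [-1.36, 4.5], [0.01, 1.98], [-2.84, 2.84]. Speed limits (rad/s): [2.79, 2.79, 3.14, 3.14, 3.14, 3.14, 3.14].

## Interface

Orientations are given as a unit quaternion [x, y, z, w].
In Python, from station import arm, snapshot, camera_info, ticket gives the robot as it stands. Calls block until the motion is done:
- arm.movep(position, orientation): joint-space move of the TCP to a pose.
- arm.line_to(position, velocity=0.15, ori=None): straight line of the TCP; ori=None keeps the orientation; velocity is the mean speed in m/s.
- arm.move_j(angles): joint-space move.
- arm.move_gripper(opening, effort=None): opening from 0.0 (shut) to 1.0 (fully open); effort is the grip in N (None keeps the last); returns when the fingers have stopped.
- arm.pause(seconds).
- arm.ik(position, orientation): joint angles nearest the present ones, or None.
- snapshot(name): name is "scene" or "top" or "wrist"; returns the picture (420x560x3 uint8, blue, green, red); there is no depth.
- camera_info(name): a dict with "fx", "fy", "cx", "cy" (pixels), "dist_coeffs" ([k1, k2, p1, p2, k3] as OpenCV has them; the pictures are not rectified), "R" (3x3) and "t" (3): a world point X has camera coordinates R X + t; the wrist camera has in their place "T_tool_cam" (4x4, takes a point from camera to tool coordinates, whose origin is the TCP and whose axes are the flange's). Camera axes: x right, y down, z forward; pixel columns grow to the right and rows downward; lengths in m; the calibration is good to about 2 mm. A picture is of the moment at which its call begins: read the wrist's pose just before it. camera_info takes no time and is no camera call.
A pose or a line that the arm cannot do raises arm.MotionError and nothing moves.
- ticket.finish_job(): hands the job in; it is judged then, once.
Readings, each from a call of its own:
- arm.read_time(): time.
- arm.read_joint_positions(): joint angles.
- arm.read_dq(): joint speeds.
- arm.read_effort(): joint torques, N m.
- arm.read_tool_pos(): TCP position.
- arm.read_eef_rot(): TCP orientation.
- arm.read_ft_force(): force on the tool from outside, world axes, zero at the start.
- arm.read_wrist_torque(): the same for the moment, N m.
- arm.read_opening(): opening from 0.0 (shut) to 1.0 (fully open).
- arm.read_finger_force(): force on a finger pad.
Only numpy, scipy, OpenCV 4.12 (cv2) and the standard library are available. Lean on these libraries where they do the work, as an engineer would, in place of code of your own. Each camera call takes 0.05 s, during which the arm holds its last target. There are 200 camera calls.

## Task

The square tube and the H-beam offcut lie in each other's bays of the roofed bench rack: swap them, one in each bay, lying on the bench. Push each one all the way in until you feel it bear firmly against the sliding stop hidden in its new bay, but gently enough that the stop is not shifted. Leave the tin, the tote and the hammer where they are.

Things in the scene. Friction and masses are not known exactly. Their poses are not given: they have to be found in the camera images.
- rack: Fixed grey roofed rack, two bays side by side on the bench top. Origin: on the bench, mid-mouth; x runs into the bays, y left, z up. 190 deep (x 0 to 190), 232 wide; flat roof, underside 52, top 58 mm up, from the mouth back. Bay centre lines y = +65 (left) and -65 mm (right), each bay 56 wide between 8 mm walls, its floor the bench.
- stop_left: Steel end stop under the roof in the left bay: block 20 thick, 44 wide, top 38 mm up, on a rod with a black knob behind. Origin: at bench level, middle of the front face that a section bears against; axes as the rack's. Set anywhere 105 to 140 mm behind the mouth; held by friction, it slips back at about 22 N.
- stop_right: The same end stop in the right bay; origin and axes likewise, set independently of the other.
- tube: Loose plain aluminium square tube, 180 mm long, 40 x 40 mm, wall 4 mm, open at both ends, about 0.28 kg. It lies along the bay in one bay with its front end sticking out of the mouth. Origin: centre of its underside; x along its length, z up.
- tube_mid (a point): Centre of the square tube: 90 mm from each end, 20 mm above its underside; axes as the tube's.
- beam: Loose plain aluminium H-beam offcut, 150 mm long, 40 x 40 mm, about 0.23 kg: two upright 5 mm flanges (40 mm over their outer faces) joined by a level 5 mm web at mid-height, so a groove runs along its top. Lies in the other bay, front end sticking out of the mouth. Origin: centre of its underside; x along its length, z up.
- beam_mid (a point): Centre of the H-beam: 75 mm from each end, 20 mm above its underside; axes as the beam's.
- tin: Bystander: plain metal tin, 68 mm across, 90 mm tall, standing on the rack's roof towards its back. Origin: centre of its underside.
- tote: Bystander: small open galvanised box, 160 x 110 x 70 mm, on the bench to the left. Origin: centre of its underside.
- hammer: Bystander: hammer lying on the bench to the right, handle towards the robot. Origin: under the middle of its length.
There are look-alikes about, which are no part of the job. What is shaped like the beam but pink or turquoise is not meant.

How it is judged:
By the outcome, as a careful person would: the job done as asked, in the order asked, and still so for the second after the job is handed in, with the robot touching nothing.
It also fails if it takes over 72 s, if anything falls off the work surface, if the arm or the gripper's body presses on something with over 40 N, if the wrist force passes 120 N, or if a joint passes its speed limit or range.

## Working session

There is one attempt and no reset: what is moved stays moved. The work goes in short steps, each a Python script; the robot and the scene stay as the last script left them, time stands still between calls to the robot, and variables do not carry over. Pictures are saved under pics/ and viewed, at most 10 in all, crops included, and the job is handed in when it is done.

```bash
mkdir -p pics; ls
python3 - <<'E'
from station import arm,snapshot,camera_info
import cv2,numpy as np
a=snapshot("scene");b=snapshot("top")
cv2.imwrite("pics/s0.png",a);cv2.imwrite("pics/t0.png",b)
np.set_printoptions(precision=4,suppress=True)
for n in("scene","top","wrist"):print(n,camera_info(n))
print(arm.read_tool_pos(),arm.read_eef_rot(),arm.read_time())
E
```

```text
pics
scene {'fx': 391.43110428883796, 'fy': 391.43110428883796, 'cx': 278.94156563979925, 'cy': 211.67351108798957, 'dist_coeffs': array([-0.1107,  0.    ,  0.    ,  0.    ,  0.    ]), 'R': array([[ 0.24  ,  0.9707,  0.0129],
       [ 0.7149, -0.1677, -0.6788],
       [-0.6568,  0.1721, -0.7342]]), 't': array([-0.1334, -0.3814,  1.3887])}
top {'fx': 529.2619006469494, 'fy': 529.2619006469494, 'cx': 275.9771645668478, 'cy': 206.2578120126478, 'dist_coeffs': array([-0.1281,  0.    ,  0.    ,  0.    ,  0.    ]), 'R': array([[-0.0401, -0.9992, -0.0057],
       [-0.9757,  0.0404, -0.2152],
       [ 0.2153, -0.003 , -0.9765]]), 't': array([0.0263, 0.6011, 1.4204])}
wrist {'fx': 342.99355363041707, 'fy': 342.99355363041707, 'cx': 278.17387935431213, 'cy': 210.0100556444188, 'dist_coeffs': array([-0.0655,  0.    ,  0.    ,  0.    ,  0.    ]), 'T_tool_cam': array([[-0.0005, -0.9461, -0.3237,  0.0828],
       [ 1.    , -0.0006,  0.0003,  0.0007],
       [-0.0005, -0.3237,  0.9461, -0.0704],
       [ 0.    ,  0.    ,  0.    ,  1.    ]])}
[ 0.2347 -0.6056  0.3028] [ 0.983   0.1839 -0.0002 -0.0012] 0.1
```

View pics/s0.png

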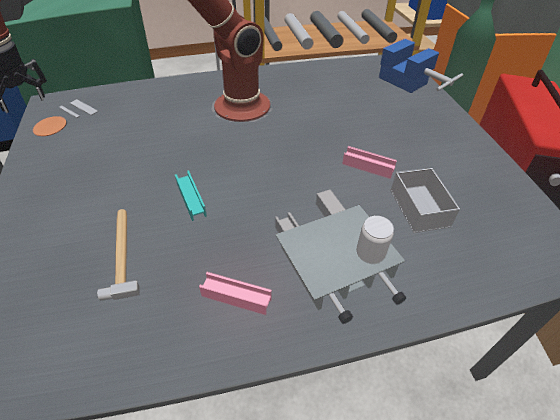

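View pics/t0.png

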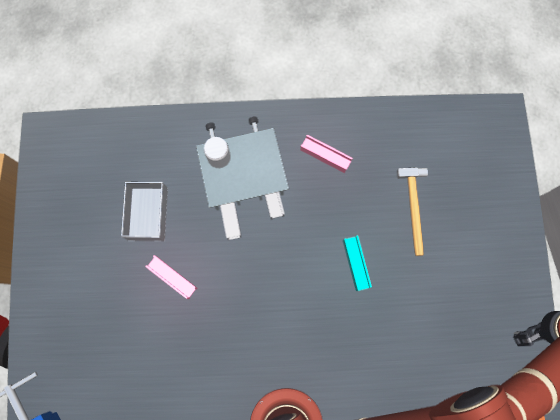

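The scene view shows the roof quad (277,232),(360,206),(404,257),(318,299), with the tube out at (330,203), the beam at (287,222) and the tin at (376,238). The top view shows the roof around (242,168), the tube at (230,222) in the left bay and the beam at (275,205) in the right bay. The pink and turquoise look-alikes are clear of the mouth.

```bash
cat > h.py <<'E'
import numpy as np,cv2
from scipy.spatial.transform import Rotation as Ro
from station import arm,snapshot,camera_info
np.set_printoptions(precision=4,suppress=True)
def cam(name,pose=None):
    c=camera_info(name);K=np.array([[c['fx'],0,c['cx']],[0,c['fy'],c['cy']],[0,0,1]]);d=np.array(c['dist_coeffs'])
    if name!='wrist':return K,d,np.array(c['R']),np.array(c['t'])
    T=np.eye(4);T[:3,:3]=Ro.from_quat(pose[1]).as_matrix();T[:3,3]=pose[0]
    W=np.linalg.inv(T@np.array(c['T_tool_cam']));return K,d,W[:3,:3],W[:3,3]
def rays(C,uv):
    K,d,R,t=C;n=cv2.undistortPoints(np.array(uv,float).reshape(-1,1,2),K,d).reshape(-1,2)
    return -R.T@t,np.c_[n,np.ones(len(n))]@R
def plane(C,uv,z):
    o,v=rays(C,uv);return o+v*((z-o[2])/v[:,2])[:,None]
def tri(C1,uv1,C2,uv2):
    o1,v1=rays(C1,uv1);o2,v2=rays(C2,uv2);out=[]
    for a,b in zip(v1,v2):
        s=np.linalg.lstsq(np.c_[a,-b],o2-o1,rcond=None)[0];p,q=o1+s[0]*a,o2+s[1]*b
        out.append(np.r_[(p+q)/2,np.linalg.norm(p-q)])
    return np.array(out)
def proj(C,X):
    K,d,R,t=C;return cv2.projectPoints(np.array(X,float).reshape(-1,3),cv2.Rodrigues(R)[0],t,K,d)[0].reshape(-1,2)
E
python3 - <<'E'
from h import *
a=cv2.imread("pics/s0.png");b=cv2.imread("pics/t0.png")
for im,s in((a,(330,240)),(b,(240,160))):
    p=im[s[1]-10:s[1]+10,s[0]-10:s[0]+10].reshape(-1,3).astype(float);print("roof",p.mean(0),p.std(0))
def quad(im,seed):
    m=np.zeros((im.shape[0]+2,im.shape[1]+2),np.uint8)
    cv2.floodFill(cv2.GaussianBlur(im,(3,3),0),m,seed,0,(6,)*3,(6,)*3,4|cv2.FLOODFILL_MASK_ONLY|cv2.FLOODFILL_FIXED_RANGE|(255<<8))
    c=max(cv2.findContours(m[1:-1,1:-1],0,2)[0],key=cv2.contourArea);h=cv2.convexHull(c)
    q=cv2.approxPolyN(h,4,ensure_convex=True).reshape(-1,2);print(cv2.contourArea(c),q.tolist());return q.astype(float)
S=cam('scene');T=cam('top')
qs=quad(a,(330,240));qt=quad(b,(245,175))
for z in(.058,):
    for C,q in((S,qs),(T,qt)):
        P=plane(C,q,z);print(P,np.linalg.norm(P-np.roll(P,-1,0),axis=1))
A=cv2.resize(a[180:330,260:420],None,fx=2.5,fy=4*.625,interpolation=2);B=cv2.resize(b[115:250,185:300],None,fx=3.4,fy=3.4,interpolation=2)
o=np.zeros((480,800,3),np.uint8);o[:A.shape[0],:400]=A[:,:400];o[:B.shape[0],405:405+B.shape[1]]=B[:,:395];cv2.imwrite("pics/c1.png",o)
E
```

```text
roof [170.69  167.79  159.385] [2.0516 2.1014 2.1695]
roof [197.48  188.7   170.595] [5.0453 4.7149 3.7136]
4860.5 [[374, 272], [314, 298], [276, 233], [365, 203]]
3862.0 [[287, 188], [210, 206], [197, 147], [272, 128]]
[[ 0.807   0.1498  0.058 ]
 [ 0.837   0.0038  0.058 ]
 [ 0.6509 -0.0313  0.058 ]
 [ 0.6074  0.2105  0.058 ]] [0.1491 0.1893 0.2457 0.2086]
[[ 0.6552 -0.0317  0.058 ]
 [ 0.6118  0.1883  0.058 ]
 [ 0.7892  0.2243  0.058 ]
 [ 0.8381  0.004   0.058 ]] [0.2242 0.1811 0.2256 0.1864]
```

View pics/c1.png

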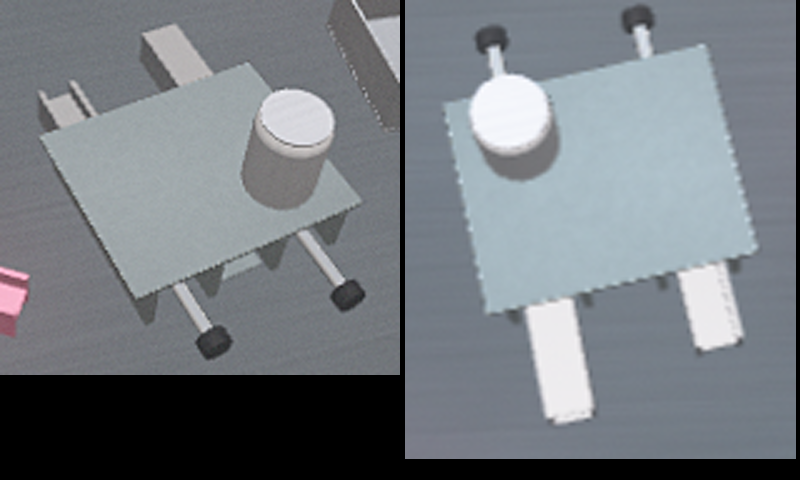

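Crop: in the top view the roof corners are at (288.5,188), (209,207), (273.5,128) and (196.5,145). Both sections and both knobs are visible. Next I triangulate these by hand-picked corners.

Run:
```python
from h import *
S=cam('scene');T=cam('top')
fT=lambda L:np.array([[185+(x-405)/3.4,115+y/3.4] for x,y in L])
fS=lambda L:np.array([[260+x/2.5,180+y/2.5] for x,y in L])
t=fT([(757,248),(487,314),(444,103),(706,44)]);s=fS([(40,136),(249,63),(362,203),(137,298)])
P=tri(S,s,T,t);print("roof FR FL BL BR\n",P)
for C,q in((S,s),(T,t)):print(plane(C,q,.058)[:,:2].tolist())
P=(plane(S,s,.058)+plane(T,t,.058))/2
ux=(P[2]+P[3]-P[0]-P[1]);uy=P[1]+P[2]-P[0]-P[3]
yaw=np.arctan2(ux[1],ux[0]);yaw2=np.arctan2(-uy[0],uy[1]);print("yaw",np.degrees([yaw,yaw2]),np.linalg.norm(ux)/2,np.linalg.norm(uy)/2)
y=(yaw+yaw2)/2;R=np.array([[np.cos(y),-np.sin(y)],[np.sin(y),np.cos(y)]])
o=P[:,:2].mean(0)-R@[.095,0];print("mouth",o)
k=tri(S,fS([(348,294),(213,342)]),T,fT([(491,39),(638,18)]));print("knobs L R",k,(k[:,:2]-o)@R)
e=tri(S,fS([(143,35),(178,25)]),T,fT([(593,411),(548,418)]))
print("tube end R,L",e,(plane(T,fT([(592,410),(547,418)]),.04)[:,:2]-o)@R,(plane(S,fS([(143,35),(178,25)]),.04)[:,:2]-o)@R)
print("beam end L,R top",(plane(T,fT([(697,350),(742,342)]),.04)[:,:2]-o)@R,"scene R L",(plane(S,fS([(40,92),(72,82)]),.04)[:,:2]-o)@R)
```

```text
roof FR FL BL BR
 [[ 0.6553 -0.0342  0.0588  0.0036]
 [ 0.6093  0.1931  0.0558  0.0042]
 [ 0.7959  0.2278  0.0568  0.0039]
 [ 0.8392  0.0021  0.0574  0.0053]]
[[0.6550441327015957, -0.0323090653022077], [0.6114747637972823, 0.19410416566978483], [0.7970890587236685, 0.22909290927456188], [0.840077122535735, 0.004526812501613853]]
[[0.6551620819116712, -0.036037361204085336], [0.6079812753271843, 0.19086678012680847], [0.7945522756148218, 0.22582666365993126], [0.838089714883598, -0.00047402832347978856]]
yaw [10.8864 11.0928] 0.18842752036500887 0.23034968842538334
mouth [0.6317 0.0788]
knobs L R [[0.864  0.1902 0.0267 0.0033]
 [0.8778 0.06   0.0263 0.0033]] [[ 0.2493  0.065 ]
 [ 0.2381 -0.0654]]
tube end R,L [[0.5273 0.1085 0.0353 0.0048]
 [0.5231 0.1474 0.0375 0.0077]] [[-0.0978  0.0474]
 [-0.0957  0.0853]] [[-0.092   0.0487]
 [-0.09    0.0902]]
beam end L,R top [[-0.0684 -0.0492]
 [-0.0704 -0.0874]] scene R L [[-0.063  -0.0838]
 [-0.0621 -0.0489]]
```

Heights agree: roof about 57 mm, tube top about 37 mm, roof size 188 x 230 mm. The mouth is at (0.632, 0.079) with yaw 11°. I'll move in and refine with two wrist views, camera on the robot's side.

```bash
cat >> h.py <<'E'
O=np.array([.6317,.0788]);YAW=np.radians(11.0)
def w(x,y,z,dyaw=0): # rack -> world
    c,s=np.cos(YAW),np.sin(YAW);return [O[0]+c*x-s*y,O[1]+s*x+c*y,z]
def toR(P):
    P=np.atleast_2d(P);c,s=np.cos(YAW),np.sin(YAW);return np.c_[(P[:,:2]-O)@np.array([[c,-s],[s,c]]),P[:,2]]
def q(dyaw=0,flip=True):
    f=YAW+dyaw+(np.pi if flip else 0);return [np.cos(f/2),np.sin(f/2),0,0]
def pose():return np.array(arm.read_tool_pos()),np.array(arm.read_eef_rot())
E
python3 - <<'E'
from h import *
for f in(True,False):
  for p in [(-.09,0,.3),(-.08,.065,.09),(-.2,.065,.12),(-.2,-.065,.12),(-.08,-.065,.09),(.02,.065,.09)]:
    print(f,p,arm.ik(w(*p),q(0,f)))
arm.movep(w(-.10,.03,.30),q());P1=pose();a=snapshot('wrist')
arm.line_to(w(-.10,-.05,.30),.25);P2=pose();b=snapshot('wrist')
cv2.imwrite('pics/w1.png',a);cv2.imwrite('pics/w2.png',b);np.savez('w12.npz',p1=P1[0],q1=P1[1],p2=P2[0],q2=P2[1])
print(P1,P2,arm.read_time(),arm.read_ft_force())
cv2.imwrite('pics/w12.png',np.hstack([cv2.resize(i[:,80:480],(400,420)) for i in(a,b)]))
E
```

```text
True (-0.09, 0, 0.3) [ 0.3845  0.5848 -0.8608  1.715   0.4961  1.0748  1.1249]
True (-0.08, 0.065, 0.09) [ 0.094   0.8421 -0.5908  1.8781  0.7486  0.6568  0.8024]
True (-0.2, 0.065, 0.12) [-0.0158  0.6423 -0.4042  2.1957  0.6241  0.415   0.8344]
True (-0.2, -0.065, 0.12) [ 0.3425  0.6704 -0.5026  2.1602  0.7093  0.4775  1.0472]
True (-0.08, -0.065, 0.09) [ 0.3913  0.8896 -0.715   1.8472  0.8519  0.7435  0.9544]
True (0.02, 0.065, 0.09) [ 0.1308  0.9835 -0.7286  1.5748  0.7877  0.8978  0.8749]
False (-0.09, 0, 0.3) [ 0.0021  0.4668 -0.2314  1.7266  0.1261  0.9627 -1.6564]
False (-0.08, 0.065, 0.09) [-0.2846  0.7655  0.0221  1.8904 -0.0327  0.486  -1.6186]
False (-0.2, 0.065, 0.12) [-0.2888  0.6118 -0.005   2.2039  0.009   0.3259 -1.6802]
False (-0.2, -0.065, 0.12) [-0.0093  0.6214  0.0179  2.1708 -0.0304  0.3496 -1.3451]
False (-0.08, -0.065, 0.09) [-0.0544  0.7747  0.0258  1.8617 -0.0372  0.5057 -1.3823]
False (0.02, 0.065, 0.09) [-0.276   0.8676  0.0305  1.5897 -0.0368  0.6849 -1.6065]
(array([0.5282, 0.0879, 0.2998]), array([-0.0946,  0.9955, -0.0004, -0.0002])) (array([0.5433, 0.009 , 0.2997]), array([-0.0941,  0.9956,  0.0001, -0.0002])) 3.3333 [-0.4906  0.3307 -0.6852]
```

View pics/w12.png

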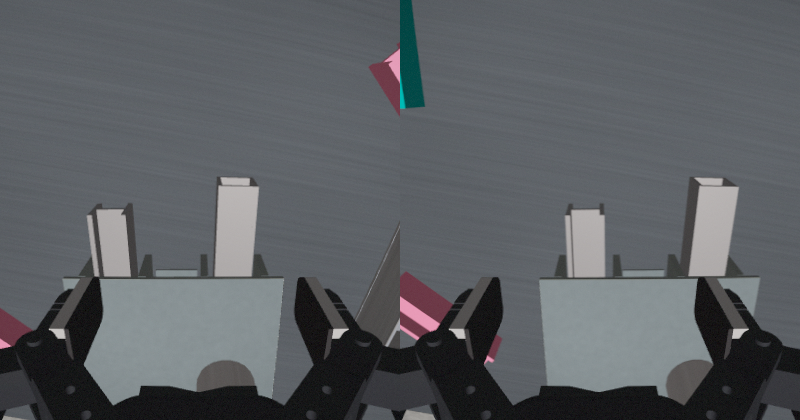

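The wrist views (halves cropped from columns 80–480) show the tube's near top edge at row ~186, columns 217–258 in the left half and 698–738 in the right half. The roof front edge is at row ~278, and the beam's end is at row ~209. I'll triangulate as a check.

Run:
```python
from h import *
d=np.load('w12.npz');A=cam('wrist',(d['p1'],d['q1']));B=cam('wrist',(d['p2'],d['q2']))
a=np.array([(63,277),(284,278),(217,186),(258,186),(134,214)])+[80,0]
b=np.array([(540,279),(759,277),(697,186),(738,186),(605,214)])-[320,0]
t=tri(A,a,B,b);print("roofR roofL tubeR tubeL beamL\n",np.c_[toR(t[:,:3]),t[:,3]])
for C,u in((A,a),(B,b)):
  print(toR(plane(C,u[:2],.058)),toR(plane(C,u[2:],.04)))
```

```text
roofR roofL tubeR tubeL beamL
 [[-0.0048 -0.1126  0.0618  0.0013]
 [-0.0012  0.117   0.0562  0.0001]
 [-0.096   0.0463  0.0396  0.0001]
 [-0.097   0.0865  0.0433  0.0001]
 [-0.0548 -0.0451  0.0062  0.0001]]
[[-0.0033 -0.1142  0.058 ]
 [-0.0021  0.1165  0.058 ]] [[-0.0961  0.0462  0.04  ]
 [-0.096   0.0871  0.04  ]
 [-0.0667 -0.0383  0.04  ]]
[[-0.0019 -0.1134  0.058 ]
 [-0.0023  0.116   0.058 ]] [[-0.0962  0.0461  0.04  ]
 [-0.0961  0.0879  0.04  ]
 [-0.0668 -0.0458  0.04  ]]
```

```bash
sed -i 's/^O=.*/O=np.array([.6297,.0794]);YAW=np.radians(11.0)/' h.py
python3 - <<'E'
from h import *
b=cv2.imread("pics/t0.png");T=cam('top');h=cv2.cvtColor(b,cv2.COLOR_BGR2HSV)
m=((h[...,1]>70)&((h[...,0]>150)|((h[...,0]>80)&(h[...,0]<95)))).astype(np.uint8)
m[:,:130]=0;m[300:]=0
tube=np.array([-.143,.037,-.175,-.135]) # park rectangle, rack frame
ok=True
for c in cv2.findContours(m,0,2)[0]:
    if cv2.contourArea(c)<100:continue
    p=toR(plane(T,cv2.boxPoints(cv2.minAreaRect(c)),.03))[:,:2];print(p.tolist())
    rect=np.array([[tube[0],tube[2]],[tube[1],tube[2]],[tube[1],tube[3]],[tube[0],tube[3]]]).astype(np.float32)
    dist=min(-cv2.pointPolygonTest(cv2.convexHull(p.astype(np.float32)),tuple(map(float,(x,y))),True) for x in np.linspace(tube[0],tube[1],19) for y in(-.2,-.175,-.135));print("clear",dist)
    ok&=dist>.008
print(ok)
if ok:
    print("f0",arm.read_ft_force())
    arm.movep(w(-.076,.066,.13),q());arm.line_to(w(-.076,.066,.077),.1)
    print("f1",arm.read_ft_force());arm.move_gripper(0.,80.)
    print("opening",arm.read_opening(),arm.read_finger_force(),arm.read_ft_force(),arm.read_time())
    arm.line_to(w(-.10,.066,.077),.1);print(arm.read_ft_force(),arm.read_opening())
E
```

```text
[[-0.16950311264955772, -0.23223524874830256], [-0.16839892351191543, -0.2811453089145008], [-0.3225029157639893, -0.2804631345054765], [-0.3231909027732374, -0.23242227440306656]]
clear 0.04173159111253045
[[0.11698877537841489, -0.1789499614184991], [0.1266372179213626, -0.1870960460754105], [0.027326353681065285, -0.29668240791286604], [0.01794281561140065, -0.2884205469935151]]
clear 0.04519139367410294
True
f0 [-0.4906  0.3307 -0.6852]
f1 [-0.1551  0.307  -0.1443]
opening 0.45647468599124946 81.24497652053833 [-0.9283  0.3647  5.2623] 5.35
[-2.9405 -0.7918  8.5443] 0.4590389275915035
```

Tube gripped, opening about 39 mm as expected. Pull it out, carry it over and park it.

Run:
```python
from h import *
arm.line_to(w(-.182,.066,.078),.15);print(arm.read_ft_force())
arm.line_to(w(-.182,.066,.145),.15);print(arm.read_ft_force(),arm.read_opening())
arm.line_to(w(-.182,-.155,.145),.25)
arm.line_to(w(-.125,-.155,.145),.2)
P=pose();s=snapshot('scene');a=snapshot('wrist')
arm.line_to(w(-.125,-.155,.084),.12);f0=np.array(arm.read_ft_force());print(f0)
for z in np.arange(.082,.073,-.0015):
    arm.line_to(w(-.125,-.155,z),.03);f=np.array(arm.read_ft_force());print(z,f[2])
    if f[2]-f0[2]>3:break
print(arm.read_time())
cv2.imwrite('pics/p1.png',np.hstack([s[130:330,190:390],a[110:310,140:420]]))
cv2.imwrite('pics/p1.png',cv2.resize(cv2.imread('pics/p1.png'),None,fx=1.6,fy=1.6))
```

```text
[-1.602   0.3536 -0.5029]
[-0.7077 -0.0822 -3.161 ] 0.4596383380307108
[-0.7966 -0.7195 -2.2454]
0.082 -3.1549721902046333
0.0805 -2.51346140925439
0.079 -2.203733585638517
0.0775 -0.13489402188241156
0.076 10.999692715383517
10.5167
```

View pics/p1.png

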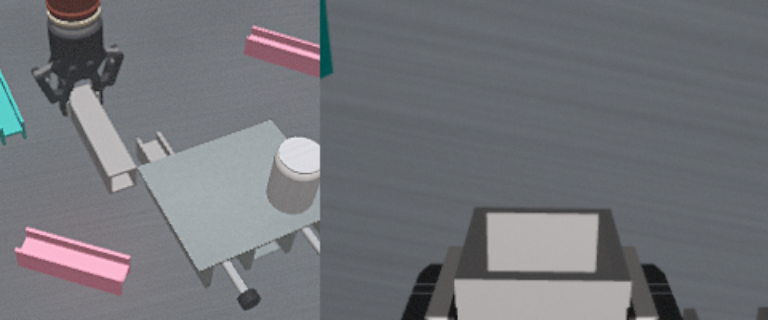

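The tube hangs level, is now resting on the bench at its park place, and the beam is undisturbed at its bay. Release, then take the beam out and insert it in the left bay.

```bash
cat >> h.py <<'E'
UX=np.array([np.cos(YAW),np.sin(YAW),0])
def resist(f0):return -float((np.array(arm.read_ft_force())-f0)@UX)
def push(x0,x1,y,z,stop=12.5,step=.001):
    """creep along the bay until the resistance reaches stop (N)"""
    f0=np.array(arm.read_ft_force());x=x0;log=[]
    while x<x1:
        r=log[-1][1] if log else 0
        x=min(x1,x+(step if r<3 else .0003));arm.line_to(w(x,y,z),.02);r=resist(f0);log.append((round(x,4),round(r,1)))
        if r>5: arm.pause(.05);r=resist(f0);log[-1]=(round(x,4),round(r,1))
        if r>stop:return True,log
    return False,log
E
python3 - <<'E'
from h import *
arm.move_gripper(.75,80.);arm.line_to(w(-.125,-.155,.13),.2)
arm.line_to(w(-.048,-.067,.13),.25);arm.line_to(w(-.048,-.067,.077),.12)
print("f",arm.read_ft_force());arm.move_gripper(0.,80.);print(arm.read_opening(),arm.read_finger_force(),arm.read_ft_force())
arm.line_to(w(-.155,-.067,.078),.15);print(arm.read_ft_force())
arm.line_to(w(-.158,-.067,.083),.1);arm.line_to(w(-.158,.065,.083),.2);print(arm.read_ft_force(),arm.read_opening())
P=pose();a=snapshot('wrist');s=snapshot('scene');cv2.imwrite('pics/w3.png',a);cv2.imwrite('pics/s3.png',s)
print(P[0],arm.read_time())
cv2.imwrite('pics/p3.png',np.hstack([cv2.resize(s[130:330,190:430],(480,400)),cv2.resize(a[180:,190:370],(300,400))]))
E
```

```text
f [-0.5447 -0.5934  0.6229]
0.45715021670445777 80.97289681434631 [-0.8278 -1.4699  5.243 ]
[-6.6296 -0.9675  9.7366]
[ 0.6035 -0.659  -3.0645] 0.4587811957454535
[0.4623 0.1114 0.0826] 14.8667
```

View pics/p3.png

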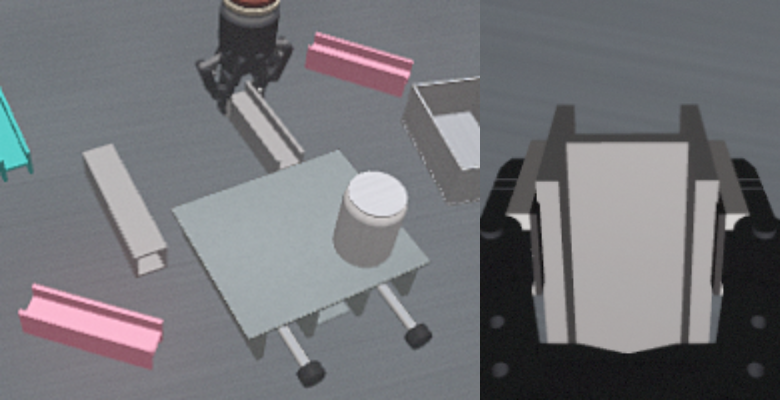

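The beam is held level in front of the left bay, and the tube is parked clear. Insert.

Run:
```python
from h import *
f0=np.array(arm.read_ft_force())
arm.line_to(w(-.10,.065,.081),.12);print(resist(f0))
arm.line_to(w(-.05,.065,.081),.12);print(resist(f0))
arm.line_to(w(-.04,.065,.0775),.06);print(arm.read_ft_force())
r,l=push(-.04,-.021,.065,.0775);print(r,l)
if not r:
    arm.move_gripper(.65,80.);P=pose();a=snapshot('wrist');cv2.imwrite('pics/w4.png',a);np.savez('w4.npz',p=P[0],q=P[1])
    arm.line_to(w(-.05,.065,.0785),.1);arm.line_to(w(-.085,.065,.0785),.15)
    arm.move_gripper(0.,40.);print(arm.read_opening(),arm.read_tool_pos(),arm.read_ft_force())
print(arm.read_time())
```

```text
-0.06500742891647925
-0.3453525126004486
[-3.1541 -0.6632  3.6173]
False [(-0.039, 1.8), (-0.038, 2.0), (-0.037, 1.7), (-0.036, 1.1), (-0.035, 2.3), (-0.034, 1.9), (-0.033, 1.6), (-0.032, 1.0), (-0.031, 1.7), (-0.03, 1.8), (-0.029, 2.3), (-0.028, 2.1), (-0.027, 1.9), (-0.026, 1.7), (-0.025, 1.5), (-0.024, 1.6), (-0.023, 2.6), (-0.022, 2.0), (-0.021, 1.0)]
-0.0007143594265519324 [0.5339 0.127  0.0785] [0.7886 0.3844 0.4271]
22.8917
```

Run:
```python
from h import *
arm.line_to(w(-.054,.065,.0785),.06)
r,l=push(-.054,-.008,.065,.0785,12.);print(r,l)
print(arm.read_ft_force(),arm.read_time())
```

```text
True [(-0.053, -0.5), (-0.052, -1.7), (-0.051, -1.6), (-0.05, -2.4), (-0.049, -1.1), (-0.048, 2.3), (-0.047, 0.7), (-0.046, 0.1), (-0.045, 0.1), (-0.044, -1.8), (-0.043, -0.2), (-0.042, -1.5), (-0.041, -1.0), (-0.04, -0.2), (-0.039, 0.6), (-0.038, -0.4), (-0.037, -0.0), (-0.036, -0.0), (-0.035, -1.0), (-0.034, 0.2), (-0.033, -0.6), (-0.032, 0.2), (-0.031, -0.9), (-0.03, 0.5), (-0.029, 0.1), (-0.028, 0.2), (-0.027, 0.7), (-0.026, 0.4), (-0.025, -0.4), (-0.024, 0.4), (-0.023, 1.2), (-0.022, 3.4), (-0.0217, 4.7), (-0.0214, 4.2), (-0.0211, 5.1), (-0.0208, 6.3), (-0.0205, 6.6), (-0.0202, 7.8), (-0.0199, 8.0), (-0.0196, 7.1), (-0.0193, 8.2), (-0.019, 10.0), (-0.0187, 10.5), (-0.0184, 9.7), (-0.0181, 10.2), (-0.0178, 11.1), (-0.0175, 11.9), (-0.0172, 12.7)]
[-13.8579  -3.2312  10.0792] 36.2583
```

The beam bore at ~12.7 N, with stiffness about 2.3 N/mm and no slip plateau. Back off, then fetch the tube.

```bash
sed -i 's/step if r<3 else .0003/step if r<3.5 else .0007/' h.py
python3 - <<'E'
from h import *
arm.line_to(w(-.06,.065,.0785),.1);arm.line_to(w(-.075,.065,.14),.25)
s=snapshot('scene');cv2.imwrite('pics/s5.png',s)
arm.move_gripper(.7,80.);arm.line_to(w(-.125,-.155,.13),.3);arm.line_to(w(-.125,-.155,.077),.12)
arm.move_gripper(0.,80.);print(arm.read_opening(),arm.read_finger_force(),arm.read_ft_force())
arm.line_to(w(-.125,-.155,.084),.1);arm.line_to(w(-.19,-.155,.084),.2);arm.line_to(w(-.19,-.066,.084),.2)
f0=np.array(arm.read_ft_force());P=pose();a=snapshot('wrist');cv2.imwrite('pics/w5.png',a);print(f0,P[0],arm.read_time())
cv2.imwrite('pics/p5.png',np.hstack([cv2.resize(snapshot('scene')[130:330,190:430],(480,400)),cv2.resize(a[180:,190:370],(300,400))]))
E
```

```text
0.455126725517112 80.8501410484314 [-0.6773  1.487   5.7122]
[-0.4825 -0.77   -2.8053] [ 0.4566 -0.0212  0.084 ] 41.05
```

View pics/p5.png

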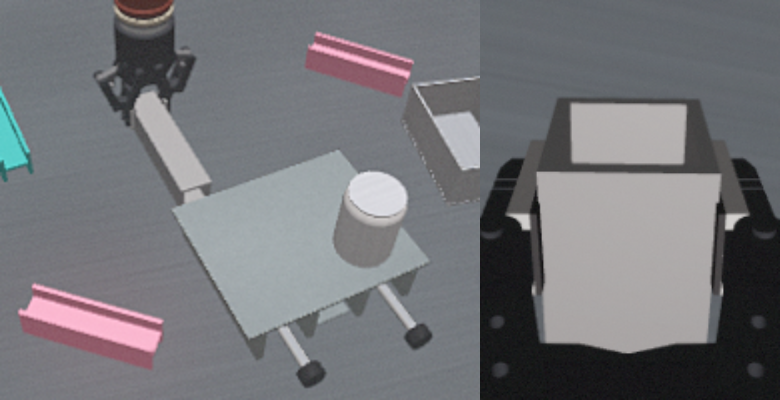

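The tube is held level in front of the right bay, and the knobs are at the same pixels as before. Insert and press gently.

Run:
```python
from h import *
f0=np.array(arm.read_ft_force())
arm.line_to(w(-.13,-.065,.082),.12);print(resist(f0));arm.line_to(w(-.075,-.065,.082),.12);print(resist(f0))
arm.line_to(w(-.065,-.065,.0775),.06);print(arm.read_ft_force())
r,l=push(-.065,-.018,-.065,.0775,12.5,.0015);print(r,l,arm.read_ft_force(),arm.read_time())
```

```text
0.11989819351750228
-0.006800445212736798
[-4.061  -0.4684  6.3264]
True [(-0.0635, 1.0), (-0.062, 1.0), (-0.0605, 1.0), (-0.059, 1.1), (-0.0575, 1.4), (-0.056, 0.5), (-0.0545, 0.8), (-0.053, 0.4), (-0.0515, 1.0), (-0.05, 1.5), (-0.0485, 0.8), (-0.047, 0.5), (-0.0455, 1.0), (-0.044, 0.4), (-0.0425, 1.4), (-0.041, 0.8), (-0.0395, 1.5), (-0.038, 0.8), (-0.0365, -0.2), (-0.035, 0.5), (-0.0335, 3.3), (-0.032, 6.8), (-0.0313, 8.4), (-0.0306, 10.2), (-0.0299, 10.7), (-0.0292, 12.6)] [-16.3321  -3.5634  15.7868] 49.4417
```

Run:
```python
from h import *
arm.move_gripper(.68,80.);arm.line_to(w(-.036,-.065,.13),.2);arm.line_to(w(-.10,0,.30),.3)
P=pose();arm.pause(.1);P=pose();a=snapshot('wrist');s=snapshot('scene');np.savez('w6.npz',p=P[0],q=P[1]);cv2.imwrite('pics/w6.png',a)
cv2.imwrite('pics/p6.png',np.hstack([cv2.resize(s[130:330,250:430],(360,400)),cv2.resize(a[150:340,130:430],(440,279)).repeat(1,0) if 0 else cv2.copyMakeBorder(cv2.resize(a[150:340,130:430],(440,279)),0,121,0,0,0)]))
s0=cv2.imread('pics/s0.png').astype(int);d=np.abs(s.astype(int)-s0).max(2)
print("knob diff",d[280:330,330:415].max(),"tin",d[210:260,355:395].max(),arm.read_time())
```

```text
knob diff 18 tin 13 51.175
```

View pics/p6.png

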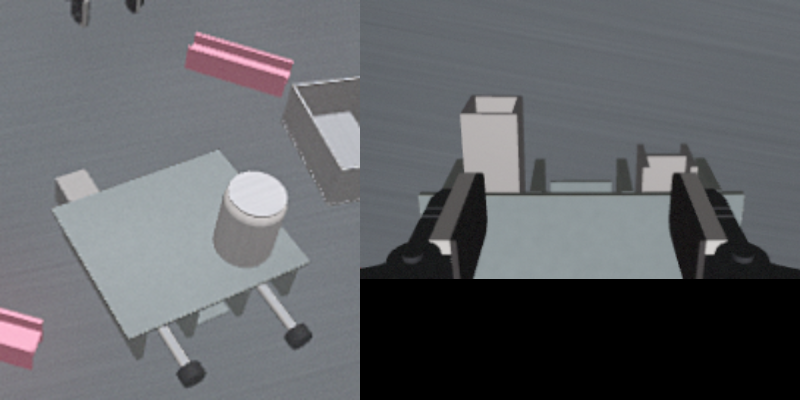

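The knobs and tin match the first picture within noise. The beam's end sits just out of the left bay, and the tube sticks out of the right bay. One check of the tube's end position, then hand in.

Run:
```python
from h import *
from station import ticket
d=np.load('w6.npz');C=cam('wrist',(d['p'],d['q']))
k=300/440;p=toR(plane(C,[(130+103*k,150+113*k),(130+161*k,150+113*k),(130+302*k,150+168*k)],.04));print(p)
if abs(p[:2,0].mean()+.052)<.006 and abs(p[:2,1].mean()+.065)<.008: print(ticket.finish_job())
```

```text
[[-0.0549 -0.0832  0.04  ]
 [-0.0549 -0.0423  0.04  ]
 [-0.0114  0.0589  0.04  ]]
the job is handed in; nothing more can be done
None
```

The swap is done and the job is handed in: the tube is in the right bay and the beam in the left, each pressed against its stop at about 12.6 N (the stops slip at about 22 N), and the pictures show neither the stop knobs nor the tin moved.

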